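# Set the stop and clamp a blank on the grinder's setting bed

## Robot

A 6-joint arm with a two-finger parallel gripper is mounted at the origin on the work surface. World frame = base frame: x ahead of the robot, y to its left, z up, the work surface at z = 0. Lengths are in m, angles in degrees, forces in N, time in s.
With the tool pointing down it reaches from about 0.325 to 0.85 m from the base axis. Payload 15.5 kg.
Tool frame: the origin (TCP) lies midway between the tips of the shut fingers; the grasp point (between the pads) lies 19 mm behind it; y points along the fingers, x is the direction in which the jaws open and shut, and the axes are right-handed (so a half turn about y gives the same grasp; the last joint's range is limited). The gripper opens to 91 mm and grips with 3 to 60 N. Pads are 32 mm wide; open, the fingers measure 118 mm over their backs; the gripper's body (76 mm by 178 mm) begins 60 mm behind the grasp point.
Start: joints at [66.263, 28.281, 77.091, -0, 74.628, -5.472], TCP at [0.196, 0.594, 0.214] pointing down, gripper open.
Joint ranges: [-166.48, 166.48], [-47.26, 123.95], [12.59, 153.08], [-70.14, 250.14], [6.76, 159.57], [-176.63, 176.63]. Speed limits (degrees/s): [108.29, 108.29, 147.25, 172.46, 172.46, 172.46].

## Interface

Orientations are given as a 3x3 rotation matrix whose columns are the frame's x, y, z axes.
In Python, from bench import ctrl gives the robot as it stands. The module is installed in compiled form; this text tells all that it offers. Calls block until the motion is done:
- ctrl.goto(position, orientation): joint-space move of the TCP to a pose.
- ctrl.move_l(position, vel=0.15, ori=None, contact_N=None): straight line of the TCP; ori=None keeps the orientation; vel is the mean speed in m/s. With contact_N (N) it stops when the force on the tool has changed by that much, and returns True; else False.
- ctrl.movej(angles): joint-space move.
- ctrl.command_gripper(opening): opening from 0.0 (shut) to 1.0 (fully open); the grip force is fixed at half the most; returns when the fingers have stopped.
- ctrl.sleep(seconds).
- ctrl.ik(position, orientation): joint angles nearest the present ones, or None.
- ctrl.read_camera(name): name is "scene" or "top" or "wrist"; returns the picture (384x512x3 uint8, blue, green, red); there is no depth.
- ctrl.camera_params(name): a dict with "fx", "fy", "cx", "cy" (pixels), "pose" (4x4, takes a point from camera to world coordinates); the wrist camera has in their place "T_tool_cam" (4x4, takes a point from camera to tool coordinates, whose origin is the TCP and whose axes are the tool frame's). Camera axes: x right, y up, looking along -z (the intrinsics and any distortion apply to the point x, -y, -z); pixel columns grow to the right and rows downward; lengths in m; the calibration is good to about 2 mm. A picture is of the moment at which its call begins: read the wrist's pose just before it. camera_params takes no time and is no camera call.
A pose or a line that the arm cannot do raises ctrl.MotionError and nothing moves.
- ctrl.sign_off(): hands the job in, once; it reports no verdict.
Readings, each from a call of its own:
- ctrl.current_t(): time.
- ctrl.current_q(): joint angles.
- ctrl.current_dq(): joint speeds.
- ctrl.current_effort(): joint torques, N m.
- ctrl.current_tool_pos(): TCP position.
- ctrl.current_eef_rot(): TCP orientation.
- ctrl.current_contact_force(): force on the tool from outside, world axes, zero at the start.
- ctrl.current_wrist_torque(): the same for the moment, N m.
- ctrl.current_grip_width(): opening from 0.0 (shut) to 1.0 (fully open).
Only numpy, scipy, OpenCV 4.12 (cv2) and the standard library are available. Lean on these libraries where they do the work, as an engineer would, in place of code of your own. Each camera call takes 0.05 s, during which the arm holds its last target. There are 200 camera calls.

## Task

On the setting bed, slide the stop carriage along the bed until its pointer lines up with the point of the index rider. Then slide the long square blank along its channel until its end rests against the stop without pushing the stop off its setting, and finally swing the hold-down lever fully down over the blank. Do not shift the rider, and leave the two loose parts standing on the bed where they are.

Things in the scene. Friction and masses are not known exactly. Their poses are not given: they have to be found in the camera images.
- bed: beige cast plate 200 (x) x 470 (y) x 15 mm fixed on the bench, turned up to 0.3 rad. Origin on the bench under the channel's middle; x points away from the robot across the bed, y left along the channel, z up. Plate from x = -95 to +105 mm. Channel along y at x = 0: two steel strips, tops at z = 23 mm, 33 mm apart inside; its floor is the plate's top, z = 15 mm
- stop (a joint): position of the stop carriage along the bed's y, 0 to 0.16 m; 0 is its right-hand end, where its middle is at bed y = -200 mm, and it grows to the left. It stays where it is left; about 12 N slides it
- stop_pointer (a point): tip of the steel pointer, a corner of a small diamond plate, on the far side (+x) of the stop carriage, at the carriage's middle, bed x = 54 mm, z = 46 mm. The carriage is a dark steel block 78 (x) x 40 (y) mm, z = 24 to 50 mm, riding over the channel
- stop_fin (a point): centre of the top of the upright black fin on the middle of the stop carriage, by which it is pushed or gripped: 45 mm (x) x 20 mm (y), from z = 50 up to z = 106 mm
- stop_face (a point): centre of the carriage's left (+y) face, against which the blank must rest, z = 30 mm, 20 mm to the left of the carriage's middle. x and y axes as the bed's
- rider_tip (a point): point of the index rider, bed x = 58 mm, z = 46 mm: it marks the bed y where the stop's pointer must be. The rider is an aluminium block 30 x 30 mm with a low round screw head (top at z = 57 mm), centred at bed x = 86 mm on a short rail along the bed's far right edge, its dark steel point, a corner of a small diamond plate, facing the carriage. Axes as the bed's; not to be moved
- blank: long square aluminium blank 30 x 200 x 30 mm, about 0.5 kg, loose in the channel to the left of the stop, its length along y (bed z = 15 to 45 mm). Origin under its centre
- blank_end (a point): centre of the blank's right-hand (-y) end face, the one that must rest on the stop
- blank_tail (a point): centre of the blank's left-hand (+y) end face, where it can be pushed
- lever (a joint): angle of the hold-down lever: 0 is fully down, level across the blank with its rubber pad about 2 mm above it; 1.0 rad is its highest. It starts raised and stays where it is left; about 3 N down on its ball swings it
- lever_ball (a point): centre of the black ball, 32 mm dia, at the free end of the hold-down lever, 155 mm from the hinge; the lever is a steel bar 16 mm wide, pointing from the hinge over the channel towards the robot; fully down the ball is at bed (-77, 30, 66) mm
- lever_hinge (a point): hinge of the hold-down lever, on the bed's far side, at bed (78, 30, 66) mm; hinge axis along the bed's y; two fork posts up to z = 70 mm beside it
- collet: bystander: plain steel collet, 32 mm dia, 36 mm high, standing on the front flange of the bed; origin at its underside
- ring_nut: bystander: dark steel ring, 36 mm dia, 16 mm high, lying on the front flange of the bed; origin at its underside
Not all that is in view belongs to the job. What is shaped like the blank but black or green is not meant.

How it is judged:
By the outcome, as a careful person would: the job done as asked, in the order asked, and still so for the second after the job is handed in, with the robot touching nothing.
It also fails if it takes over 70 s, if anything falls off the work surface, if the arm or the gripper's body presses on something with over 40 N, if the wrist force passes 120 N, or if a joint passes its speed limit or range.

## Working session

There is one attempt and no reset: what is moved stays moved. The work goes in short steps, each a Python script; the robot and the scene stay as the last script left them, time stands still between calls to the robot, and variables do not carry over. Pictures are saved under pics/ and viewed, about 8 in all and at most 12, crops included, and the job is handed in when it is done.

```bash
mkdir -p pics; ls; python3 - <<'E'
from bench import ctrl
import cv2
for n in("scene","top"):
    im=ctrl.read_camera(n); cv2.imwrite(f"pics/{n}0.png",im)
    p=ctrl.camera_params(n); print(n,p)
print(ctrl.camera_params("wrist")); print(ctrl.current_t())
E
```

```text
pics
scene {'fx': 463.4000281250094, 'fy': 463.4000281250094, 'cx': 254.40161876456008, 'cy': 193.64913396282086, 'pose': array([[ 0.8570778 , -0.33703784,  0.38964488,  0.89537698],
       [ 0.51484382,  0.53273022, -0.67166536, -0.61249111],
       [ 0.01880104,  0.77627573,  0.6301131 ,  0.72075667],
       [ 0.        ,  0.        ,  0.        ,  1.        ]])}
top {'fx': 350.6409992592149, 'fy': 350.6409992592149, 'cx': 256.56102951019056, 'cy': 191.54243627469918, 'pose': array([[-0.12742904,  0.96975469, -0.20817704,  0.32424138],
       [-0.99184451, -0.12512203,  0.02426839,  0.08109827],
       [-0.00251315,  0.20957175,  0.97779004,  0.89970737],
       [ 0.        ,  0.        ,  0.        ,  1.        ]])}
{'fx': 272.0923019723317, 'fy': 272.0923019723317, 'cx': 257.06404240171366, 'cy': 186.562035860362, 'T_tool_cam': array([[ 9.99999865e-01, -1.47364206e-04, -4.98352413e-04,
         1.03512773e-03],
       [-4.40962247e-04,  2.66831841e-01, -9.63743002e-01,
        -1.70514302e-01],
       [ 2.74997514e-04,  9.63743092e-01,  2.66831740e-01,
         7.59602458e-02],
       [ 0.00000000e+00,  0.00000000e+00,  0.00000000e+00,
         1.00000000e+00]])}
0.1
```

View pics/top0.png

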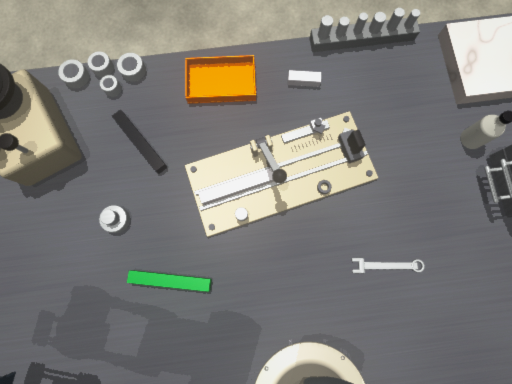

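View pics/scene0.png

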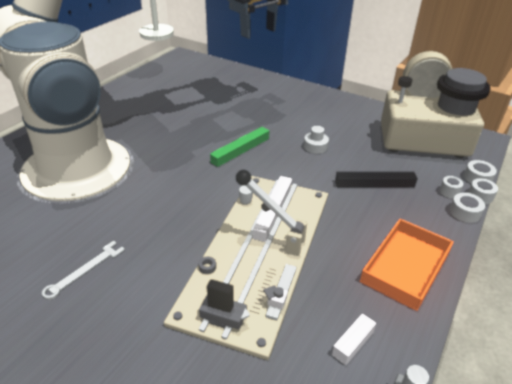

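The top view shows the bed with corners at about (186,163), (357,113), (377,179) and (209,233). The blank is the aluminium bar in the channel at about (200–270, 190); the black bar (140,140) and the green bar (170,281) are decoys. The stop is at (352,146), the rider at (319,126) and the lever ball at (280,176). I'll enlarge both views for precise picks.

```bash
python3 - <<'E'
import cv2
a=cv2.imread("pics/top0.png")[105:240,182:382]; cv2.imwrite("pics/topc.png",cv2.resize(a,None,fx=4,fy=4,interpolation=cv2.INTER_CUBIC))
a=cv2.imread("pics/scene0.png")[165:350,165:340]; cv2.imwrite("pics/scc.png",cv2.resize(a,None,fx=3.2,fy=3.2,interpolation=cv2.INTER_CUBIC))
E
```

```text
(no output)
```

View pics/topc.png

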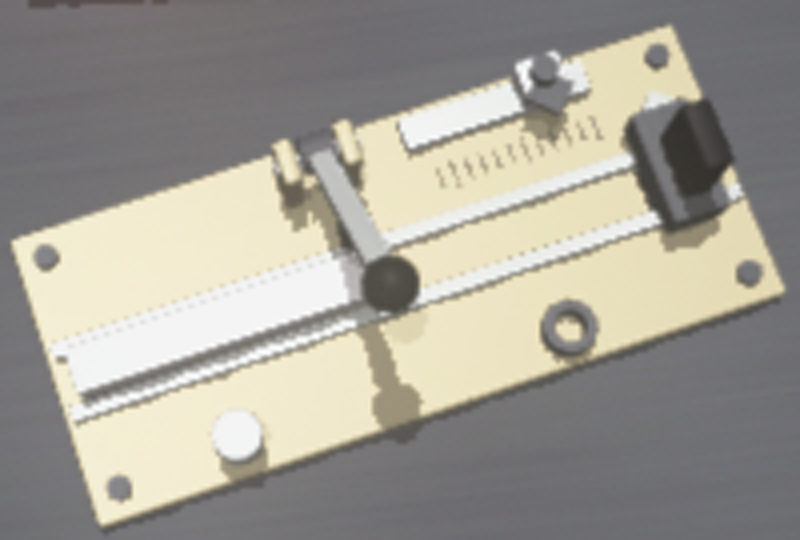

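View pics/scc.png

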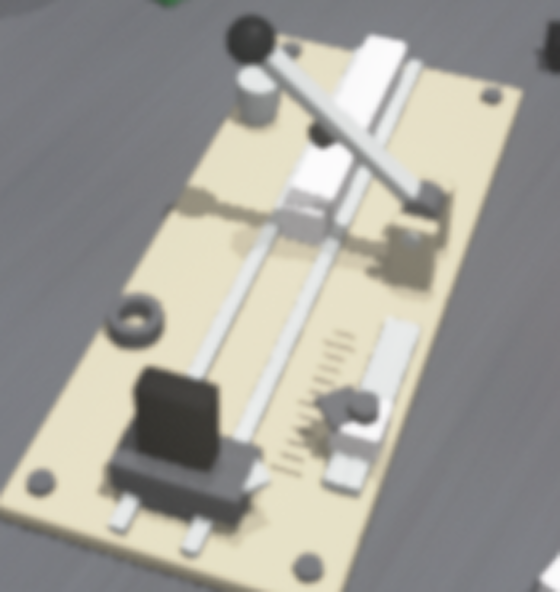

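```bash
cat > h.py <<'E'
import numpy as np, cv2
from scipy.optimize import least_squares
from bench import ctrl
def proj(p,P,pose):
    c=np.linalg.inv(pose)@np.append(P,1); return np.array([p["cx"]+p["fx"]*c[0]/-c[2], p["cy"]-p["fy"]*c[1]/-c[2]])
def ray(p,uv,z,pose):  # world point at height z
    d=pose[:3,:3]@np.array([(uv[0]-p["cx"])/p["fx"],-(uv[1]-p["cy"])/p["fy"],-1]); o=pose[:3,3]
    return o+d*(z-o[2])/d[2]
def bed2w(b,P):
    c,s=np.cos(b[2]),np.sin(b[2]); return np.array([b[0]+c*P[0]-s*P[1],b[1]+s*P[0]+c*P[1],P[2]])
def w2bed(b,P):
    c,s=np.cos(b[2]),np.sin(b[2]); x,y=P[0]-b[0],P[1]-b[1]; return np.array([c*x+s*y,-s*x+c*y,P[2]])
def wpose():
    T=np.eye(4); T[:3,:3]=ctrl.current_eef_rot(); T[:3,3]=ctrl.current_tool_pos()
    return T@ctrl.camera_params("wrist")["T_tool_cam"]
E
cat > fit.py <<'E'
from h import *
T,S=ctrl.camera_params("top"),ctrl.camera_params("scene")
t=lambda u,v:np.array([182+(u+.5)/4-.5,105+(v+.5)/4-.5]); s=lambda u,v:np.array([165+(u+.5)/3.2-.5,165+(v+.5)/3.2-.5])
z=.015
obs=[(T,t(12,240),(.105,.235,z)),(T,t(672,25),(.105,-.235,z)),(T,t(785,290),(-.095,-.235,z)),(T,t(102,523),(-.095,.235,z)),
(S,s(523,92),(.105,.235,z)),(S,s(0,507),(-.095,-.235,z)),(S,s(272,34),(-.095,.235,z))]
f=lambda b:np.concatenate([proj(p,bed2w(b,P),p["pose"])-uv for p,uv,P in obs])
r=least_squares(f,[.5,0,.2]); b=r.x; print(b,r.fun.reshape(-1,2).round(1).tolist()); np.save("bed.npy",b)
q=lambda n,p,uv,z:print(n,(1e3*w2bed(b,ray(p,uv,z,p["pose"]))).round(1))
q("rider top",T,t(548,114),.046);q("rider sc",S,s(317,402),.046)
q("ptr sc",S,s(270,485),.046);q("ptr top",T,t(652,92),.046)
q("fin sc",S,s(180,380),.106);q("fin top",T,t(712,135),.106)
q("tail",T,t(75,372),.045);q("tail s",S,s(388,40),.045);q("end s",S,s(306,200),.045)
q("collet",T,t(238,435),.051);q("ring",T,t(570,327),.031)
# lever angle
def g(a): 
    P=bed2w(b,(.078-.155*np.cos(a[0]),.03,.066+.155*np.sin(a[0])))
    return np.r_[proj(T,P,T["pose"])-t(390,284),proj(S,P,S["pose"])-s(251,40)]
r=least_squares(g,[.7]);print("lever",r.x,r.fun)
print(ctrl.current_eef_rot())
E
python3 fit.py
```

```text
[ 0.55506041 -0.01246671  0.20855315] [[-0.8, -0.2], [0.0, -1.5], [1.2, -0.3], [-0.3, 1.3], [0.2, -0.7], [-1.0, -0.2], [1.1, 0.2]]
rider top [  59.6 -121.1   46. ]
rider sc [  57.5 -128.1   46. ]
ptr sc [  51.2 -191.    46. ]
ptr top [  51.4 -190.1   46. ]
fin sc [  -2.  -185.9  106. ]
fin top [  -3.9 -190.4  106. ]
tail [ -1.3 217.8  45. ]
tail s [ -0.  220.4  45. ]
end s [-2.4 31.3 45. ]
collet [-73.1 134.9  51. ]
ring [-74.  -86.5  31. ]
lever [0.70460975] [ 0.65069814 -0.36650073  0.55012982  1.05453091]
[[ 3.13477214e-01 -4.65211610e-04 -9.49595609e-01]
 [ 9.49595160e-01 -9.34559919e-04  3.13477524e-01]
 [-1.03328738e-03 -9.99999455e-01  1.48799453e-04]]
```

```bash
cat >> h.py <<'E'
def R(b,flip=1):  # jaws along bed y; flip=-1 puts camera on far side
    c,s=np.cos(b[2]),np.sin(b[2]); x=flip*np.array([-s,c,0]); y=np.array([0,0,-1.]); return np.c_[x,y,np.cross(x,y)]
def say(): print("t",round(ctrl.current_t(),2),ctrl.current_tool_pos().round(4) if hasattr(ctrl.current_tool_pos(),'round') else ctrl.current_tool_pos(),np.round(ctrl.current_contact_force(),1),ctrl.current_grip_width())
E
python3 - <<'E'
from h import *
b=np.load("bed.npy")
P=bed2w(b,(0,-.190,.135)); up=P+[0,0,.14]
print(ctrl.ik(up,R(b,-1)),ctrl.ik(up,R(b,1)),ctrl.ik(P,R(b,-1)))
ctrl.goto(up,R(b,-1)); ctrl.move_l(P,.2)
W=wpose(); im=ctrl.read_camera("wrist"); np.save("w1.npy",W); cv2.imwrite("pics/w1.png",im); say()
p=ctrl.camera_params("wrist")
for n,Q in dict(rt=(.058,-.124,.046),pt=(.054,-.19,.046),fin=(0,-.19,.106)).items(): print(n,proj(p,bed2w(b,Q),W))
E
```

```text
[-2.39115999e+01  2.56198564e+01  7.18796164e+01 -2.54444375e-14
  8.25005272e+01  5.41391849e+01] [-2.39115999e+01  2.56198564e+01  7.18796164e+01 -2.54444375e-14
  8.25005272e+01 -1.25860815e+02] [-2.39115999e+01  3.30227017e+01  8.19810638e+01 -2.54444375e-14
  6.49962346e+01  5.41391849e+01]
t 4.11 [ 0.5952 -0.1986  0.1364] [-0.9 -0.3  0.3] 0.9993982769397205
rt [187.92594184 131.10585587]
pt [258.0727396  135.44719877]
fin [258.26993744 211.68230142]
```

View pics/w1.png

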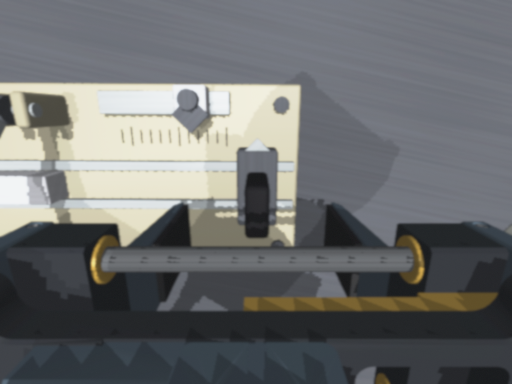

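The wrist view shows the stop's pointer tip at about (258,141), the rider point at about (192,132) and the fin centred between the fingers. I'll descend and grip, move most of the way, then measure.

```bash
python3 - <<'E'
from h import *
b=np.load("bed.npy")
ctrl.move_l(bed2w(b,(0,-.190,.074)),.1)
ctrl.command_gripper(0.0); say()
y0=w2bed(b,ctrl.current_tool_pos()); 
y1=y0.copy(); y1[1]+=.050
ctrl.move_l(bed2w(b,y1),.05); say(); print(w2bed(b,ctrl.current_tool_pos()))
W=wpose(); im=ctrl.read_camera("wrist"); np.save("w2.npy",W); cv2.imwrite("pics/w2.png",im)
cv2.imwrite("pics/w2c.png",cv2.resize(im[50:200,150:350],None,fx=4,fy=4,interpolation=cv2.INTER_CUBIC))
E
```

```text
t 5.95 [ 0.5944 -0.1983  0.074 ] [0.5 0.7 0.8] 0.2185089733307008
t 7.1 [ 0.5845 -0.1503  0.074 ] [ 1.7 -7.7 -4. ] 0.2175286443450489
[ 0.00026587 -0.14093368  0.07399413]
```

View pics/w2c.png

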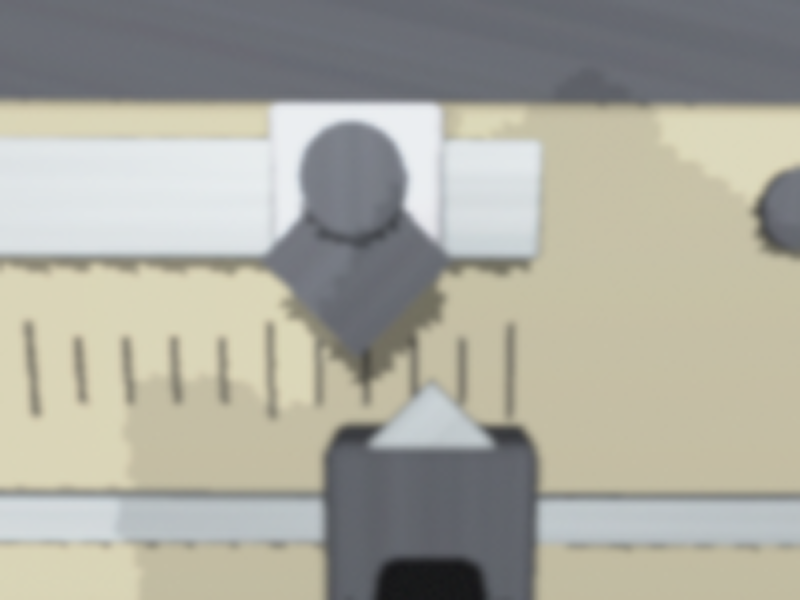

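Rider point at crop (360,353), pointer tip at (431,382).

```bash
python3 - <<'E'
from h import *
b=np.load("bed.npy"); W=np.load("w2.npy"); p=ctrl.camera_params("wrist")
u=lambda x,y:(150+(x+.5)/4-.5,50+(y+.5)/4-.5)
r=w2bed(b,ray(p,u(359.5,353),.046,W)); q=w2bed(b,ray(p,u(431,382),.046,W)); print(r,q)
# bed yaw check from the plate's rear edge and the strip edge
for l,z in (((10,102),(790,105),.015),((10,491),(790,494),.023)) and [((10,101),(540,101),.015),((20,492),(780,494),.023)]:
    print("edge",w2bed(b,ray(p,u(*l),z,W)),w2bed(b,ray(p,u(*z if False else (z and (540 if z==.015 else 780),)+((101,) if z==.015 else (494,))),z,W))) if False else None
d=r[1]-q[1]; print("d",d)
P=w2bed(b,ctrl.current_tool_pos()); P[1]+=d
ctrl.move_l(bed2w(b,P),.03); ctrl.sleep(.2); say()
W=wpose(); im=ctrl.read_camera("wrist"); np.save("w3.npy",W)
cv2.imwrite("pics/w3c.png",cv2.resize(im[85:175,200:320],None,fx=6,fy=6,interpolation=cv2.INTER_CUBIC))
E
```

```text
[ 0.05710195 -0.12703086  0.046     ] [ 0.05189449 -0.13992767  0.046     ]Traceback (most recent call last):
  File "<stdin>", line 6, in <module>
ValueError: too many values to unpack (expected 2)
```

That yaw check was messy, so I'm dropping it.

```bash
python3 - <<'E'
from h import *
b=np.load("bed.npy"); d=.0129
P=w2bed(b,ctrl.current_tool_pos()); P[1]+=d
ctrl.move_l(bed2w(b,P),.03); ctrl.sleep(.2); say(); print(w2bed(b,ctrl.current_tool_pos()))
W=wpose(); im=ctrl.read_camera("wrist"); np.save("w3.npy",W)
cv2.imwrite("pics/w3c.png",cv2.resize(im[85:175,200:320],None,fx=6,fy=6,interpolation=cv2.INTER_CUBIC))
E
```

```text
t 7.9 [ 0.5821 -0.1385  0.074 ] [ 0.8 -6.9 -3.4] 0.21887285485382518
[ 0.00034545 -0.12885265  0.07399385]
```

View pics/w3c.png

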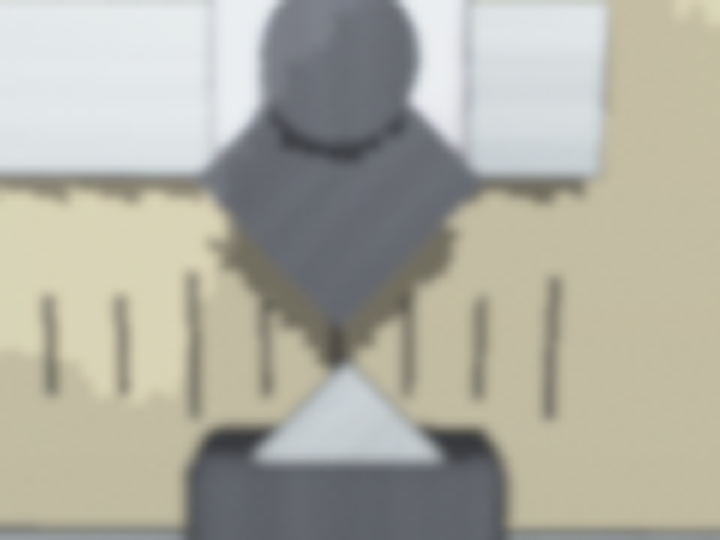

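The pointer tip is at (347,362) and the rider point at about (340,322), so about 0.8 mm remains. That matches the shortfall in the move.

```bash
python3 - <<'E'
from h import *
b=np.load("bed.npy")
t=-.12805; c=np.array([.0003,t,.074])
for _ in range(3):
    ctrl.move_l(bed2w(b,c),.02); a=w2bed(b,ctrl.current_tool_pos())[1]; print(a,c[1])
    if abs(a-t)<.00025: break
    c[1]+=t-a
ctrl.command_gripper(1.0); say()
W=wpose(); im=ctrl.read_camera("wrist"); np.save("w4.npy",W)
cv2.imwrite("pics/w4c.png",cv2.resize(im[85:175,200:320],None,fx=6,fy=6,interpolation=cv2.INTER_CUBIC))
E
```

```text
-0.1288490411448577 -0.12805
-0.1284275098574192 -0.1272509588551423
-0.1281506650399225 -0.1268734489977231
t 9.85 [ 0.5816 -0.1365  0.074 ] [0.2 0.3 0.8] 1.0016052919864336
```

View pics/w4c.png

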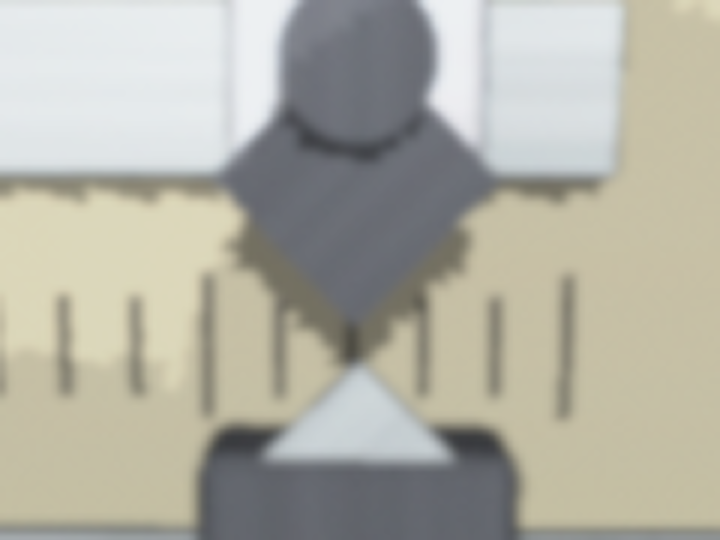

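Aligned: the pointer tip is at (358,362), the rider point at (355,322), and their corner midpoints agree at 359, so they match within about 0.3 mm. Next is the blank.

```bash
cat >> h.py <<'E'
def Rx(b):
    c,s=np.cos(b[2]),np.sin(b[2]); return np.c_[[c,s,0],[0,0,-1.],[-s,c,0]]
E
python3 - <<'E'
from h import *
b=np.load("bed.npy")
P=ctrl.current_tool_pos(); ctrl.move_l(np.array([P[0],P[1],.27]),.2)
ctrl.command_gripper(0.0)
ctrl.goto(bed2w(b,(0,.262,.27)),Rx(b)); print(ctrl.current_q())
ctrl.move_l(bed2w(b,(0,.262,.027)),.15); say()
print(ctrl.move_l(bed2w(b,(0,.135,.027)),.06,contact_N=8)); say(); print(w2bed(b,ctrl.current_tool_pos()))
E
```

```text
[ 1.97463893e+01  1.98331303e+01  8.21793803e+01 -1.30904629e-02
  7.79793380e+01  7.91525647e+00]
t 15.62 [0.5012 0.244  0.0276] [ 0.5 -1.3 -0.1] 0.005306663944779955
False
t 17.88 [0.5271 0.1197 0.027 ] [-0.3  1.1  0.1] 0.006217902193696952
[-7.29654103e-06  1.35055193e-01  2.70021929e-02]
```

```bash
python3 - <<'E'
from h import *
b=np.load("bed.npy")
print(ctrl.move_l(bed2w(b,(0,.085,.027)),.012,contact_N=5)); say(); print(w2bed(b,ctrl.current_tool_pos()))
E
```

```text
True
t 20.1 [0.5323 0.0943 0.0268] [-0.2  0.6  0.6] 0.006632704285839595
[-0.00015739  0.10917372  0.02683694]
```

```bash
python3 - <<'E'
from h import *
b=np.load("bed.npy")
say()
print(ctrl.move_l(bed2w(b,(0,.1045,.027)),.006,contact_N=6)); say(); print(w2bed(b,ctrl.current_tool_pos()))
ctrl.move_l(bed2w(b,(0,.135,.027)),.06)
ctrl.move_l(bed2w(b,(0,.135,.27)),.2)
# over the stop again, camera far side, to check pointer and blank/stop contact
ctrl.goto(bed2w(b,(0,-.118,.20)),R(b,-1)); 
ctrl.move_l(bed2w(b,(-.045,-.118,.125)),.2); ctrl.sleep(.2)
W=wpose(); im=ctrl.read_camera("wrist"); np.save("w5.npy",W); say()
cv2.imwrite("pics/w5c.png",cv2.resize(im[40:220,130:370],None,fx=3.3,fy=3.3,interpolation=cv2.INTER_CUBIC))
E
```

```text
t 20.1 [0.5323 0.0943 0.0268] [-0.2  0.6  0.6] 0.006632704285839595
True
t 20.43 [0.5318 0.0942 0.0264] [-0.3  1.2  1. ] 0.002021483303592711
[-0.00068433  0.10919179  0.0264349 ]
t 24.31 [ 0.5365 -0.1372  0.1259] [-0.3 -0.3 -0.4] 0.004312025289352909
```

View pics/w5c.png

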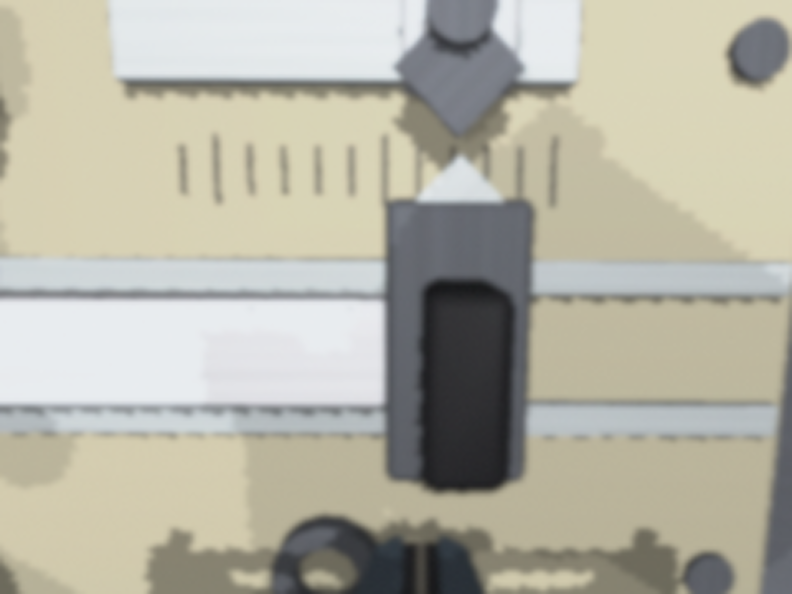

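No visible gap between the blank's end and the stop (edge at column 387). The pointer (461,155) and rider (459,135) still line up, and the ring is undisturbed. Next is the lever.

```bash
python3 - <<'E'
from h import *
b=np.load("bed.npy")
B=lambda a,dz=0:bed2w(b,(.078-.155*np.cos(a)-.003,.03,.066+.155*np.sin(a)+.016+dz))
P=ctrl.current_tool_pos(); ctrl.move_l(np.array([P[0],P[1],.24]),.25)
ctrl.goto(B(.705,.05),R(b,-1))
ctrl.move_l(B(.705,.006),.1); say()
for a in (.6,.45,.3,.15,.05):
    ctrl.move_l(B(a),.08); say()
print(ctrl.move_l(B(0,-.012),.02,contact_N=15)); say(); print(w2bed(b,ctrl.current_tool_pos()))
E
```

```text
t 26.15 [0.507  0.0075 0.1886] [ 1.   0.8 -0.2] 0.005563199339740845
t 26.57 [0.4975 0.0059 0.17  ] [-0.5  0.3 -0.5] 0.0018490900039118878
t 27.01 [0.4861 0.0035 0.1497] [ 0.   0.6 -0.3] 0.005645800214246874
t 27.45 [0.4776 0.0018 0.128 ] [ 0.3 -0.5  0.2] 0.0018270367054801014
t 27.89 [0.4725 0.0007 0.1053] [-0.3 -0.2  0.1] 0.008769180481923126
t 28.23 [4.708e-01 4.000e-04 8.990e-02] [ 0.2  0.3 -0.1] 0.007409731479056702
True
t 28.78 [4.708e-01 3.000e-04 8.190e-02] [-4.5  0.4 22.6] 0.005636894170270597
[-0.07984224  0.02991856  0.08189088]
```

Contact at z = 81.9 mm matches the fully-down prediction of 82 mm. I'll retract and check.

```bash
python3 - <<'E'
from h import *
b=np.load("bed.npy")
P=ctrl.current_tool_pos(); ctrl.move_l(P+np.array([0,0,.12]),.15)
ctrl.goto(bed2w(b,(-.06,-.05,.26)),R(b,-1)); ctrl.sleep(.2)
im=ctrl.read_camera("wrist"); say()
s=ctrl.read_camera("scene")[165:350,165:340]
a=cv2.resize(im[60:260,60:380],(400,250),interpolation=cv2.INTER_CUBIC)
s=cv2.resize(s,None,fx=2.2,fy=2.2,interpolation=cv2.INTER_CUBIC)
o=np.zeros((410,790,3),np.uint8); o[:250,:400]=a; o[:s.shape[0],402:402+s.shape[1]]=s[:, :388]; cv2.imwrite("pics/f.png",o)
E
```

```text
t 30.47 [ 0.5061 -0.073   0.2592] [-0.5  0.5 -0.2] 0.004882552929695697
```

View pics/f.png

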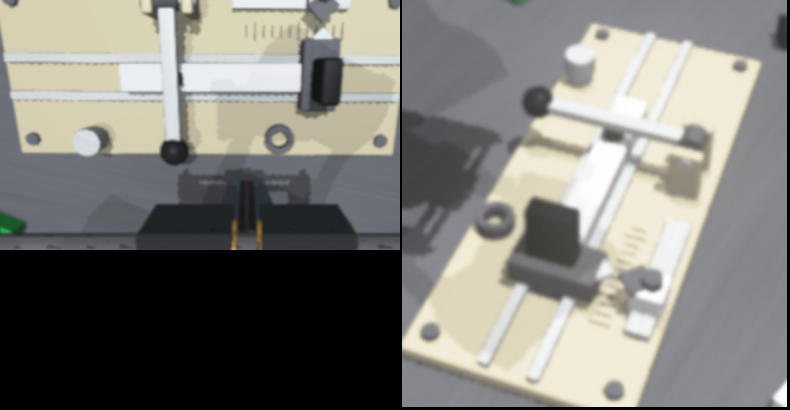

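The lever is level over the blank, the blank is against the stop, the pointers are aligned, and the collet and ring are where they were. Handing in.

```bash
python3 -c "
from bench import ctrl
print(ctrl.sign_off(), ctrl.current_t())"
```

```text
the job is handed in; nothing more can be done
the job is handed in; nothing more can be done
```

The job is done and handed in, in the order asked. The last clock reading was about 30.5 s, against the 70 s limit.

1. **Stop:** I gripped the fin and slid the carriage left by about 6 cm until the pointer met the rider's point. After release, the wrist view showed them aligned within about 0.3 mm. They still lined up after the blank was pushed in.
2. **Blank:** I pushed its tail along the channel with the shut fingers until the force rose by 5 N, below the roughly 12 N that moves the stop. Contact came at the predicted position, a second push stopped at the same place, and no gap shows in the picture.
3. **Lever:** I pressed the ball down along its arc until it stopped with the fingertips at 81.9 mm, against the expected 82 mm. The highest force I read was about 23 N.

The final pictures show the lever level over the blank, the pointers aligned, and the rider, collet and ring where they were.

- **Rough first fit:** The first bed fit had errors of 1–1.5 pixels, and the two overhead cameras disagreed by about 7 mm on the rider's position. I set the stop from the close wrist view instead.
- **Failed script:** One script failed on a coding error in an optional angle check, before the arm moved. I dropped that check.

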